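Put the hand stamp away in the touch-latch box

TASK

Open the grey desk box by its push-to-release latch: lean gently and steadily on the rubber thumb pad at the front of its lid, following it as it slowly sinks to its stop, then get clear and let the lid swing fully up by itself, untouched. Then stand the wooden-handled hand stamp upright in the empty pocket of the box that is nearest the robot on the robot's left, setting it down rather than dropping it, let go, and leave the other things on the desk where they are.

Things in the scene. Friction and masses are not known exactly. Their poses are not given: they have to be found in the camera images.
- deskpad: Black rubber desk pad lying fixed on the desk, 250 (x) x 260 (y) x 4 mm, origin at the centre of its underside, z up; its -x side faces the robot. A stack of paper pads lies centred and square on it, and on the paper the grey box. The paper's thickness is unknown, anything from 2 to 20 mm, so heights of the box are given from the paper's top.
- boxfoot (a point): Point on top of the desk pad below the centre of the grey plastic box: 160 (x) x 200 (y) mm, fixed, square with the desk pad. Above the paper's top: box floor 16 mm, rim 64 mm, closed lid's top 82 mm, thumb pad's top 89 mm. Walls 5 mm thick.
- hingefoot (a point): Point on top of the desk pad below the hinge of the lid, which runs along y at the box's far rim, 78 mm above the paper's top. Lid 150 (x) x 200 (y) x 8 mm. Open, it leans back a little past upright and stands about 150 mm above the hinge.
- press (a point): Point on top of the desk pad straight below the centre of the rubber thumb pad, a raised black rectangle 28 (x) x 54 (y) mm in the middle of the closed lid's front edge. Its top is 89 mm above the paper's top, so 91 to 109 mm above this point. The pad is a cushion that gives about 5 N per mm; more than 20 N on it breaks the latch.
- pocket (a point): Point on top of the desk pad straight below the centre of the box's empty pocket, front left seen from the robot (-x, +y of the desk pad). Inside 72 (x) x 78 (y) mm; floor 16 mm above the paper's top, so 18 to 36 mm above this point; its outer walls rise 48 mm, its inner walls 44 mm above that floor.
- lid (a joint): Lid hinge angle, rad: 0 latched, -0.056 pressed to its stop, 1.75 fully open. Pressed at the pad it sinks against a slow damper: under about 4 N not at all, at 12 N about 2 mm/s, to a firm stop about 8 mm down, where the latch has let go for good. Progress is kept if interrupted. Let go, a spring (2 N at the pad) swings it up in about 6 s, front edge at up to 90 mm/s.
- stamp: Hand stamp standing upright on the desk to the right of the box: black base 46 (x) x 34 (y) x 26 mm, and above it, after a short collar to 32 mm, an upright round wooden handle 24 mm across that reaches to 92 mm. Origin at the centre of the underside, z up. 110 g. Loose.
- tapedispenser: Bystander: tape dispenser, 110 x 50 mm, 62 mm high, loose. Origin at the centre of the underside.
- clipcup: Bystander: dark steel cup, 64 mm across, 50 mm high, loose. Origin at the centre of the underside.
- stapler: Bystander: stapler, 140 x 34 mm, 48 mm high, loose. Origin at the centre of the underside.
- mug: Bystander: white mug, 80 mm across, 95 mm high, loose. Origin at the centre of the underside.
- calculator: Bystander: calculator, 150 x 110 mm, 22 mm high, loose. Origin at the centre of the underside.
- penpot: Bystander: pen pot, 72 mm across, 155 mm high with its pens, loose. Origin at the centre of the underside.
Mind the look-alikes: they are no part of the job. Leave any orange look-alike of the stamp alone.

How it is judged:
By the outcome, as a careful person would: the job done as asked, in the order asked, and still so for the second after the job is handed in, with the robot touching nothing.
It also fails if it takes over 72 s, if anything falls off the work surface, if the arm or the gripper's body presses on something with over 40 N, if the wrist force passes 120 N, or if a joint passes its speed limit or range.

ROBOT

A 6-joint arm with a two-finger parallel gripper is mounted at the origin on the work surface. World frame = base frame: x ahead of the robot, y to its left, z up, the work surface at z = 0. Lengths are in m, angles in rad, forces in N, time in s.
With the tool pointing down it reaches from about 0.25 to 0.775 m from the base axis. Payload 4 kg.
Tool frame: the origin (TCP) lies midway between the tips of the shut fingers; the grasp point (between the pads) lies 19 mm behind it; z points along the fingers, y is the line along which they close (so a half turn about z gives the same grasp; the last joint's range is limited). The gripper opens to 94 mm and grips with 3 to 60 N. Pads are 16 mm wide; open, the fingers measure 119 mm over their backs; the gripper's body (75 mm by 177 mm) begins 78 mm behind the grasp point.
Start: joints at [1.204, 0.087, 1.371, -0, 1.684, -0.103], TCP at [0.143, 0.531, 0.206] pointing down, gripper open.
Joint ranges: [-3.1, 3.1], [-0.76, 2.03], [0.27, 2.55], [-1.08, 4.22], [0.17, 2.65], [-2.57, 2.57]. Speed limits (rad/s): [2.79, 2.79, 3.14, 3.14, 3.14, 3.14].

INTERFACE

Orientations are given as a unit quaternion [x, y, z, w].
In Python, from bench import manip, imaging, finish_job, spotter gives the robot as it stands. The module is installed in compiled form; this text tells all that it offers.
- The arm moves only by the shell command python3 -m inch 'ROWS' [FORCE]. ROWS is JSON, a list of rows, each a list of 3 entries, a list of its own where there are three numbers: the shift along the tool's x, y, z in cm, then the turn, a rotation vector about the tool's x, y, z in degrees, then the opening, from -1 (shut) to 1 (fully open). A call has 1 to 20 rows; each row shifts and turns the commanded pose from where the row before left it, along the tool's axes as they then stand; what a row does not reach is not made up. A row lasts 1/10 s, in which the tool goes at most 50 mm and 8.59 degrees, less where a joint would pass 70% of its speed; a pose out of reach is approached as far as the arm can. A call with a gripper value outside its range is refused whole. The fingers move at their own pace and stop on an object; FORCE is the grip in N (left out, the last holds). Time passes only in rows, so rows that do not move let the fingers close. It gives the time, the measured TCP pose, the force, the opening and the grip force at its end, in the units of the state.
- manip.state(): the state, without advancing time (a new reading comes with each control period).
- imaging.camera(name): name is "side" or "top" or "wrist"; returns a dict with "img" (400x640x3 uint8, red, green, blue), "vfov" (degrees; the focal length in pixels is half the picture's height over the tangent of half this angle, whatever the lens; pixels are square), "cx", "cy" (the principal point, pixels), "R" (3x3) and "t" (3): a world point X has camera coordinates R X + t; the wrist camera has in their place "mount" (4x4, takes a point from camera to tool coordinates, whose origin is the TCP and whose axes are the flange's). Camera axes: x right, y down, z forward; pixel columns grow to the right and rows downward; lengths in m; the calibration is good to about 2 mm. A picture is of the moment at which its call begins: read the wrist's pose just before it. There is no depth.
- finish_job(): hands the job in; it is judged then, once.
Trained networks look in the newest picture that a camera, given by its name, has taken for a name from the list of things; names that differ only in an ending like _2 or _b are one class to them, and where a whole thing is asked for, a point or a joint stands for the part that bears it (a point fixed in the world has none). Each returns a list of dicts, best first, with "p" (0 to 1); they miss things now and then, are a little off and sometimes report something else, mostly with a low value. They report only what shows in the picture. A call takes as long as a camera call. They do not tell look-alikes from the thing itself.
- spotter.look_for(camera, target): "xyz" ([x, y, z] in m, in the coordinates of the camera as it stood for that picture, good to about 4 mm: the middle of the surface that is visible of it).
- spotter.mark_of(camera, target): "xyz" ([x, y, z] in m, in the coordinates of the camera as it stood for that picture, good to about 4 mm: a listed point, or the origin of a listed thing).
The state is a dict: "t": time; "joint_positions": joint angles; "qvel": joint speeds; "joint_efforts": joint torques, N m; "position": TCP position; "orientation": TCP orientation; "force": force on the tool from outside, world axes, zero at the start; "torque": the same for the moment, N m; "gripper_width": finger opening in m; "gripper_force": force on a finger pad.
Only numpy, scipy, OpenCV 4.12 (cv2) and the standard library are available. Lean on these libraries where they do the work, as an engineer would, in place of code of your own. Each camera call takes 0.05 s, during which the arm holds its last target. There are 200 camera calls.

## Working session

There is one attempt and no reset: what is moved stays moved. The work goes in short steps, Python scripts to look and compute and a shell command to move; the robot and the scene stay as the last step left them, time stands still between calls to the robot, and variables do not carry over. Pictures are saved under pics/ and viewed, at most 13 in all, crops included, and the job is handed in when it is done.

```bash
mkdir -p pics; cat > h.py <<'E'
import numpy as np, cv2
from bench import manip, imaging, finish_job, spotter
from scipy.spatial.transform import Rotation as Ro
def cam(n):
    s=manip.state(); c=imaging.camera(n)
    if n=="wrist":
        T=np.eye(4); T[:3,:3]=Ro.from_quat(s["orientation"]).as_matrix(); T[:3,3]=s["position"]
        M=T@np.array(c["mount"])
    else:
        R=np.array(c["R"]); t=np.array(c["t"]); M=np.eye(4); M[:3,:3]=R.T; M[:3,3]=-R.T@t
    c["M"]=M; c["f"]=200/np.tan(np.radians(c["vfov"])/2); return c
def W(c,p): return (c["M"]@np.r_[p,1])[:3]
def proj(c,X):
    p=np.linalg.inv(c["M"])@np.r_[X,1]; return np.array([c["cx"]+c["f"]*p[0]/p[2], c["cy"]+c["f"]*p[1]/p[2]])
def ray(c,u,v,z):
    d=c["M"][:3,:3]@np.array([(u-c["cx"])/c["f"],(v-c["cy"])/c["f"],1]); o=c["M"][:3,3]; return o+d*(z-o[2])/d[2]
def save(c,n): cv2.imwrite("pics/"+n,np.ascontiguousarray(np.array(c["img"])[:,:,::-1]))
E
python3 - <<'E'
from h import *
np.set_printoptions(precision=4,suppress=True)
s=manip.state(); print(s["t"],s["position"],s["orientation"],s["force"])
for n in ["top","side","wrist"]:
    c=cam(n); save(c,n+"0.png"); print(n,c["f"],c["cx"],c["cy"],c["M"])
    for t in ["deskpad","boxfoot","hingefoot","press","pocket","stamp","tapedispenser","clipcup","stapler","mug","calculator","penpot"]:
        for r in spotter.mark_of(n,t)[:3]:
            X=W(c,r["xyz"]); print(n,t,round(r["p"],2),X,proj(c,X).round())
E
```

```text
0.0 [0.1432 0.5305 0.2043] [ 0.1315  0.9913 -0.001  -0.0002] [-0.9725  0.014   0.5969]
top 449.61476323172843 324.7997622812277 202.88950449430672 [[ 0.0018 -0.9813  0.1924  0.2728]
 [-1.     -0.0035 -0.0082 -0.0238]
 [ 0.0088 -0.1924 -0.9813  1.545 ]
 [ 0.      0.      0.      1.    ]]
top hingefoot 0.84 [0.6758 0.0979 0.0036] [287. 175.]
top press 0.89 [0.5457 0.0575 0.0053] [298. 211.]
top pocket 0.97 [0.5463 0.119  0.0057] [280. 211.]
top stamp 0.71 [ 0.4563 -0.479  -0.0007] [453. 237.]
top stamp 0.66 [ 0.4669 -0.3877  0.0029] [426. 234.]
top stamp 0.66 [ 0.3636 -0.3897  0.0007] [428. 264.]
top tapedispenser 0.97 [ 0.5731 -0.251  -0.0021] [386. 204.]
top clipcup 0.65 [ 0.4356 -0.2494  0.004 ] [387. 243.]
top stapler 0.92 [0.3604 0.3714 0.002 ] [205. 265.]
top stapler 0.33 [ 0.6681 -0.4169  0.0023] [432. 178.]
top mug 0.64 [ 0.5656  0.4173 -0.002 ] [195. 205.]
top calculator 0.76 [ 0.6668 -0.4172 -0.0006] [432. 178.]
top penpot 0.78 [ 0.7432 -0.2197  0.0021] [376. 157.]
side 517.3664479894064 319.62046773867644 201.0243261693807 [[ 0.9775 -0.1074  0.1818  0.2597]
 [-0.2112 -0.4899
[... 349 characters left out ...]
.]
side stamp 0.93 [ 0.3674 -0.3867  0.0035] [273. 293.]
side stamp 0.8 [ 0.4642 -0.4771  0.0009] [314. 311.]
side stamp 0.61 [ 0.4673 -0.3894  0.0002] [309. 290.]
side tapedispenser 0.67 [ 0.5806 -0.2482 -0.0006] [336. 256.]
side clipcup 0.7 [ 0.4341 -0.2391 -0.002 ] [289. 260.]
side stapler 0.75 [0.3669 0.375  0.0033] [247. 172.]
side mug 0.68 [0.566  0.4173 0.0053] [295. 162.]
side calculator 0.68 [ 0.6626 -0.4124  0.001 ] [378. 285.]
wrist 321.94899661394385 317.9816399339652 192.9438566919391 [[ 0.2606  0.9318  0.2525  0.0694]
 [ 0.9654 -0.2513 -0.069   0.551 ]
 [-0.0009  0.2617 -0.9651  0.3842]
 [ 0.      0.      0.      1.    ]]
wrist stapler 0.85 [ 0.3654  0.3774 -0.0019] [255. 346.]
```

```bash
python3 - <<'E'
import cv2,numpy as np
a=cv2.imread("pics/top0.png");b=cv2.imread("pics/side0.png")
A=cv2.resize(a[130:290,180:480],(800,427),interpolation=3)
B=cv2.resize(b[235:325,240:400],(800,450),interpolation=3)
cv2.imwrite("pics/A.png",A);cv2.imwrite("pics/B.png",B)
E
```

```text
(no output)
```

View pics/A.png

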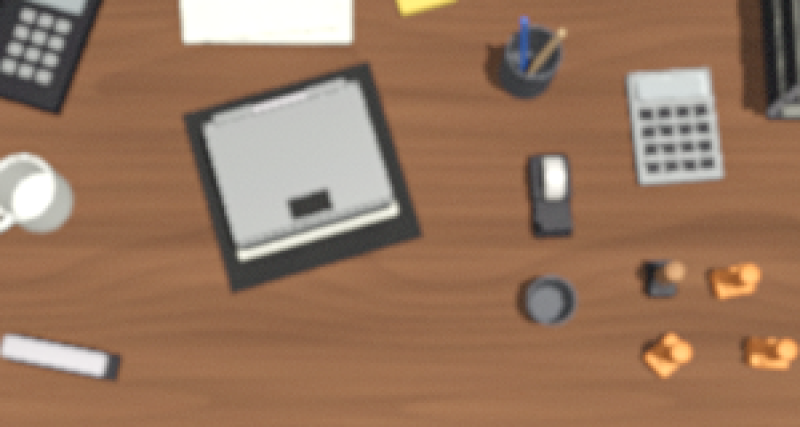

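View pics/B.png

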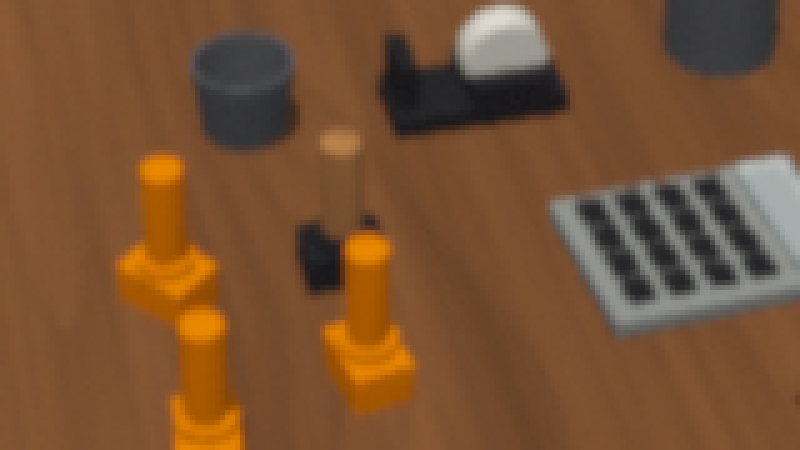

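View pics/side0.png

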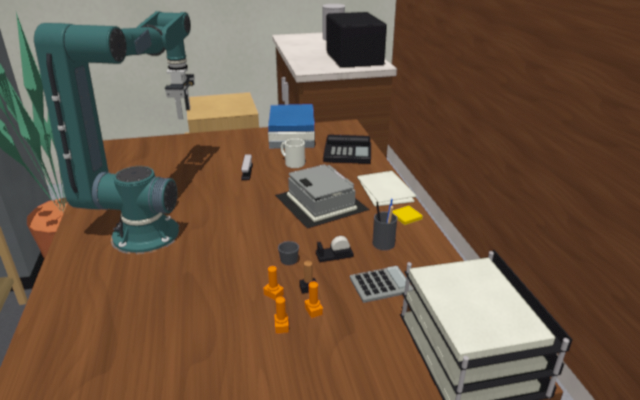

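Stamp candidates (full top picture): a black base with a wooden handle at (428,234), and orange ones at (430,263), (456,235) and (469,261). The black and wooden one fits the description. The enlarged side crop confirms it: wooden handle at (341,180), black base at (325,250). It stands at about (0.467, -0.388). The box at top (298,200) is closed, with the thumb pad at crop (310,204), and is turned about 16°. Next I move over the thumb pad.

```bash
python3 -m inch '[[[-3.4,-2.34,-0.2],[0,0,0],-1],[[-3.4,-2.34,-0.2],[0,0,0],-1],[[-3.4,-2.34,-0.2],[0,0,0],-1],[[-3.4,-2.34,-0.2],[0,0,0],-1],[[-3.4,-2.34,-0.2],[0,0,0],-1],[[-3.4,-2.34,-0.2],[0,0,0],-1],[[-3.4,-2.34,-0.2],[0,0,0],-1],[[-3.4,-2.34,-0.2],[0,0,0],-1],[[-3.4,-2.34,-0.2],[0,0,0],-1],[[-3.4,-2.34,-0.2],[0,0,0],-1],[[-3.4,-2.34,-0.2],[0,0,0],-1],[[-3.4,-2.34,-0.2],[0,0,0],-1],[[-3.4,-2.34,-0.2],[0,0,0],-1],[[-3.4,-2.34,-0.2],[0,0,0],-1],[[-3.4,-2.34,-0.2],[0,0,0],-1],[[0,0,0],[0,0,-6.2],-1],[[0,0,0],[0,0,-6.2],-1],[[0,0,0],[0,0,-6.2],-1],[[0,0,0],[0,0,-6.2],-1],[[0,0,0],[0,0,-6.2],-1]]'
cat > m.py <<'E'
import sys
from h import *
np.set_printoptions(precision=4,suppress=True)
s=manip.state(); Rt=Ro.from_quat(s["orientation"]).as_matrix(); print(s["t"],s["position"],s["force"]); print(Rt)
n=sys.argv[1]
c=cam(n); save(c,sys.argv[2])
for t in sys.argv[3:]:
    for f in (spotter.mark_of,spotter.look_for):
        for r in f(n,t)[:2]:
            X=W(c,r["xyz"]); print(f.__name__,t,round(r["p"],2),X,proj(c,X).round(),"shift tool cm",(100*Rt.T@(X-s["position"])).round(2))
E
python3 m.py wrist w1.png press pocket hingefoot boxfoot deskpad lid
```

```text
t: 3.95
position: [0.5443, 0.0591, 0.2354]
orientation: [-0.14, 0.99, 0.0, -0.0]
force: [1.0, -0.4, -0.1]
gripper_width: 0.0004
gripper_force: 0.0
3.95 [0.5443 0.0591 0.2354] [ 0.9879 -0.3912 -0.1071]
[[-0.9606 -0.2778 -0.    ]
 [-0.2778  0.9606  0.0002]
 [-0.      0.0002 -1.    ]]
call press 0.64 [0.5024 0.0497 0.004 ] [320. 134.] shift tool cm [ 4.29  0.26 23.14]
call pocket 0.56 [0.5016 0.0537 0.003 ] [323. 134.] shift tool cm [ 4.25  0.67 23.25]
call hingefoot 0.71 [0.4993 0.0465 0.0056] [318. 131.] shift tool cm [ 4.67  0.04 22.98]
call boxfoot 0.97 [0.5056 0.0459 0.0027] [316. 135.] shift tool cm [ 4.08 -0.19 23.27]
call boxfoot 0.72 [ 0.4482 -0.2313  0.0293] [83. 13.] shift tool cm [ 17.3  -25.23  20.61]
call deskpad 0.97 [0.5004 0.0426 0.0032] [315. 130.] shift tool cm [ 4.68 -0.37 23.22]Traceback (most recent call last):
  File "m.py", line 9, in <module>
    for r in f(n,t)[:2]:
             ~^^^^^
ValueError: it knows: boxfoot, calculator, clipcup, deskpad, hingefoot, mug, penpot, pocket, press, stamp, stapler, tapedispenser
```

View pics/w1.png

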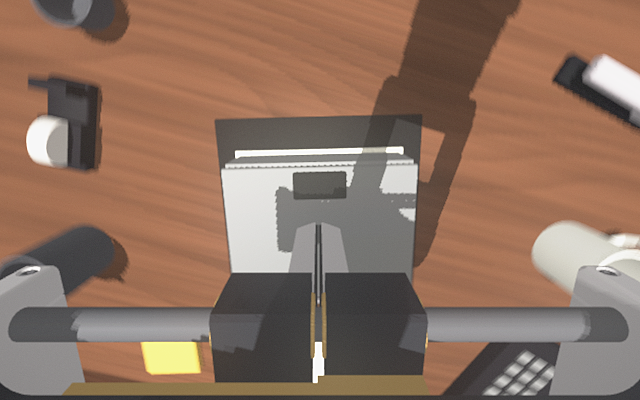

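```bash
cat > fit.py <<'E'
from h import *
from scipy.optimize import least_squares
np.set_printoptions(precision=4,suppress=True)
s=manip.state(); w=cam("wrist"); t=cam("top")
T=lambda u,v:(180+.375*u,130+.375*v)
ob=[]
for k,(x,y) in {(216,121):(-125,-130),(421,114):(-125,130)}.items(): ob.append((w,k,x,y,'d',3))
for k,(x,y) in {(185,115):(125,130),(367,64):(125,-130),(421,237):(-125,-130),(233,292):(-125,130)}.items(): ob.append((t,T(*k),x,y,'d',1))
for k,(x,y) in {(293,172):(-14,-27),(346,171):(-14,27),(293,198):(14,-27),(346,198):(14,27)}.items(): ob.append((w,k,x,y,'p',3))
ob.append((t,T(310,204),0,0,'p',1))
def X(p,x,y,k):
    cx,cy,a,h,px=p
    if k=='d': z=.004
    else: x=x+px*1000; z=.093+h
    c,sn=np.cos(a),np.sin(a); x/=1000;y/=1000
    return np.array([cx+c*x-sn*y,cy+sn*x+c*y,z])
wt=lambda c: 1.0 if c is w else .8
r=lambda p:np.concatenate([(proj(c,X(p,x,y,k))-uv)*wt(c) for c,uv,x,y,k,_ in ob])
q=least_squares(r,[.6,.08,.28,.01,-.06])
p=q.x; print("cx cy yaw paper px",p,"sd",np.sqrt(np.diag(np.linalg.inv(q.jac.T@q.jac)))); print(q.fun.reshape(-1,2))
P=X(p,0,0,'p'); Rt=Ro.from_quat(s["orientation"]).as_matrix()
print("press top",P,"shift cm",100*Rt.T@(P-s["position"])); print("lid front corner px", [proj(w,X([*p[:4],0],x,y,'p')-[0,0,.007]) for x,y in((-75,-100),(-75,100))])
print("pocket",X([*p[:4],0],-39,56,'p')[:2], "yaw tool",np.degrees(np.arctan2(-Rt[1,0],-Rt[0,0])))
E
python3 fit.py
```

```text
cx cy yaw paper px [ 0.6031  0.079   0.3016  0.0019 -0.0607] sd [0.0008 0.0006 0.0052 0.0054 0.0016]
[[-2.5711 -1.2043]
 [ 1.8958  0.5242]
 [-2.3286 -0.564 ]
 [-0.6352 -1.7888]
 [-0.0056 -0.8273]
 [-1.3675  0.2617]
 [-0.6739  0.048 ]
 [-0.187  -0.2333]
 [ 0.5557  0.6729]
 [-0.1341 -0.549 ]
 [-0.8274 -0.0718]]
press top [0.5451 0.061  0.0949] shift cm [-0.1322  0.1528 14.0639]
lid front corner px [array([222.1835, 172.0928]), array([416.2969, 167.4357])]
pocket [0.5492 0.1209] yaw tool 15.862367826405306
```

```bash
python3 -m inch '[[[0,0.1,2.5],[0,0,-1],-1],[[0,0.1,3],[0,0,0],-1],[[0,0,3],[0,0,0],-1],[[0,0,2],[0,0,0],-1],[[0,0,0.9],[0,0,0],-1],[[0,0,0],[0,0,0],-1],[[0,0,0],[0,0,0],-1]]'; python3 m.py side s1.png press; python3 - <<'E'
import cv2
a=cv2.imread("pics/s1.png");cv2.imwrite("pics/s1c.png",cv2.resize(a[130:230,260:400],(784,560),interpolation=3))
E
```

```text
t: 5.3
position: [0.5444, 0.0611, 0.1227]
orientation: [-0.147, 0.989, -0.0, 0.001]
force: [0.6, 0.2, 1.5]
gripper_width: 0.0007
gripper_force: 0.0
5.3 [0.5444 0.0611 0.1227] [0.6253 0.2022 1.5201]
[[-0.9569 -0.2904  0.0019]
 [-0.2904  0.9569  0.0001]
 [-0.0018 -0.0004 -1.    ]]
call press 0.63 [0.5487 0.0617 0.0084] [307. 204.] shift tool cm [-0.4  -0.06 11.43]
call press 0.28 [0.3653 0.374  0.0032] [247. 172.] shift tool cm [ 8.08 35.14 11.92]
call press 0.57 [ 0.5348 -0.0078  0.0082] [307. 215.] shift tool cm [ 2.94 -6.31 11.44]
```

View pics/s1c.png

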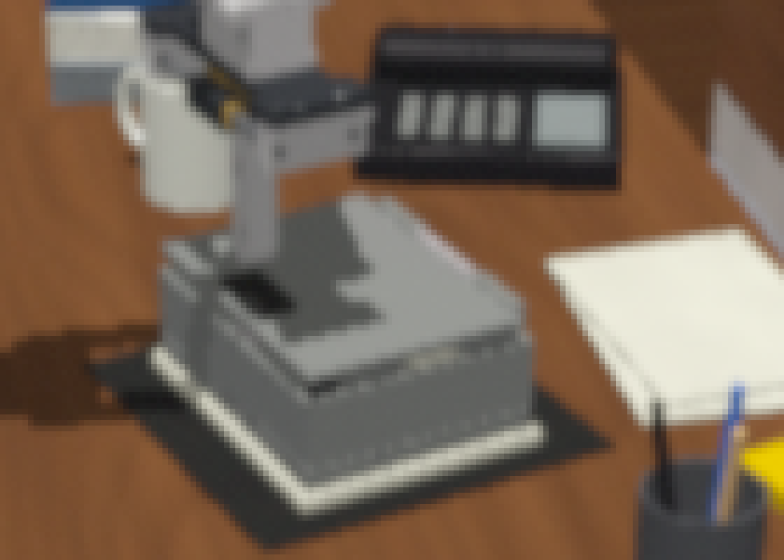

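The side crop shows the fingers above the thumb pad (crop ~(260,290)) with a clearly visible paper layer, white edge at crop (305,500), roughly 10–14 mm. I'll creep down, watching the force.

```bash
python3 -m inch '[[[0,0,0.2],[0,0,0],-1],[[0,0,0.2],[0,0,0],-1],[[0,0,0.2],[0,0,0],-1],[[0,0,0.2],[0,0,0],-1],[[0,0,0.1],[0,0,0],-1],[[0,0,0.1],[0,0,0],-1],[[0,0,0],[0,0,0],-1]]'
```

```text
t: 6.15
position: [0.5436, 0.0611, 0.1112]
orientation: [-0.147, 0.989, 0.0, -0.0]
force: [0.0, -0.4, -0.1]
gripper_width: 0.0008
gripper_force: 0.0
```

```bash
python3 -m inch '[[[0,0,0.05],[0,0,0],-1],[[0,0,0.05],[0,0,0],-1],[[0,0,0.05],[0,0,0],-1],[[0,0,0.05],[0,0,0],-1],[[0,0,0.05],[0,0,0],-1]]'
```

```text
t: 6.65
position: [0.5437, 0.0611, 0.109]
orientation: [-0.147, 0.989, 0.0, 0.0]
force: [-1.1, 0.7, -0.0]
gripper_width: 0.0005
gripper_force: 0.0
```

```bash
python3 -m inch '[[[0,0,0.05],[0,0,0],-1],[[0,0,0.05],[0,0,0],-1],[[0,0,0.05],[0,0,0],-1],[[0,0,0.05],[0,0,0],-1],[[0,0,0.05],[0,0,0],-1]]'
```

```text
t: 7.15
position: [0.5437, 0.0611, 0.1064]
orientation: [-0.147, 0.989, 0.0, 0.0]
force: [-0.2, 0.4, 0.5]
gripper_width: 0.0005
gripper_force: 0.0
```

```bash
python3 -m inch '[[[0,0,0.05],[0,0,0],-1],[[0,0,0.05],[0,0,0],-1],[[0,0,0.05],[0,0,0],-1],[[0,0,0.05],[0,0,0],-1],[[0,0,0.05],[0,0,0],-1]]'
```

```text
t: 7.65
position: [0.5437, 0.0611, 0.104]
orientation: [-0.147, 0.989, 0.0, 0.0]
force: [-0.4, 0.6, 0.4]
gripper_width: 0.0006
gripper_force: 0.0
```

```bash
python3 -m inch '[[[0,0,0.05],[0,0,0],-1],[[0,0,0.05],[0,0,0],-1],[[0,0,0.05],[0,0,0],-1],[[0,0,0.05],[0,0,0],-1],[[0,0,0.05],[0,0,0],-1]]'
```

```text
t: 8.15
position: [0.5437, 0.0611, 0.1017]
orientation: [-0.147, 0.989, 0.0, 0.0]
force: [-1.3, 0.1, 2.4]
gripper_width: 0.0008
gripper_force: 0.9
```

```bash
python3 -m inch '[[[0,0,0.03],[0,0,0],-1],[[0,0,0.03],[0,0,0],-1],[[0,0,0.03],[0,0,0],-1],[[0,0,0.02],[0,0,0],-1],[[0,0,0.02],[0,0,0],-1]]'
```

```text
t: 8.65
position: [0.5436, 0.061, 0.1002]
orientation: [-0.147, 0.989, 0.0, -0.0]
force: [-2.0, 0.9, 2.5]
gripper_width: 0.0006
gripper_force: 1.1
```

```bash
python3 -m inch '[[[0,0,0.02],[0,0,0],-1],[[0,0,0.02],[0,0,0],-1],[[0,0,0.02],[0,0,0],-1],[[0,0,0.02],[0,0,0],-1],[[0,0,0.02],[0,0,0],-1]]'
```

```text
t: 9.15
position: [0.5436, 0.0611, 0.0994]
orientation: [-0.147, 0.989, 0.0, -0.0]
force: [-1.3, -1.1, 3.7]
gripper_width: 0.0004
gripper_force: 2.0
```

```bash
python3 -m inch '[[[0,0,0.02],[0,0,0],-1],[[0,0,0.02],[0,0,0],-1],[[0,0,0.02],[0,0,0],-1],[[0,0,0.02],[0,0,0],-1],[[0,0,0.02],[0,0,0],-1]]'
```

```text
t: 9.65
position: [0.5437, 0.0611, 0.0987]
orientation: [-0.147, 0.989, 0.0, 0.0]
force: [-3.5, -0.5, 7.6]
gripper_width: 0.0003
gripper_force: 3.1
```

```bash
python3 -m inch '[[[0,0,0.02],[0,0,0],-1],[[0,0,0.02],[0,0,0],-1],[[0,0,0.02],[0,0,0],-1],[[0,0,0.02],[0,0,0],-1],[[0,0,0.02],[0,0,0],-1]]'
```

```text
t: 10.15
position: [0.5437, 0.0611, 0.0981]
orientation: [-0.147, 0.989, -0.0, 0.0]
force: [-4.5, -0.9, 7.3]
gripper_width: 0.0005
gripper_force: 3.8
```

```bash
python3 -m inch '[[[0,0,0.02],[0,0,0],-1],[[0,0,0.02],[0,0,0],-1],[[0,0,0.02],[0,0,0],-1],[[0,0,0.02],[0,0,0],-1],[[0,0,0.02],[0,0,0],-1],[[0,0,0.02],[0,0,0],-1],[[0,0,0.02],[0,0,0],-1],[[0,0,0.02],[0,0,0],-1]]'
```

```text
t: 10.95
position: [0.5437, 0.061, 0.097]
orientation: [-0.147, 0.989, -0.0, 0.0]
force: [-4.9, 0.3, 8.8]
gripper_width: 0.0004
gripper_force: 4.6
```

```bash
python3 -m inch '[[[0,0,0.02],[0,0,0],-1],[[0,0,0.02],[0,0,0],-1],[[0,0,0.02],[0,0,0],-1],[[0,0,0.02],[0,0,0],-1],[[0,0,0.02],[0,0,0],-1],[[0,0,0.02],[0,0,0],-1],[[0,0,0.02],[0,0,0],-1],[[0,0,0.02],[0,0,0],-1]]'
```

```text
t: 11.75
position: [0.5436, 0.061, 0.0956]
orientation: [-0.147, 0.989, -0.0, 0.0]
force: [-5.1, -1.4, 9.8]
gripper_width: 0.0006
gripper_force: 5.0
```

```bash
python3 -c "
from h import *
s=manip.state();print(s['t'],s['position'],s['force'])"
```

```text
11.75 [0.5436461  0.06104658 0.09559516] [-5.1474434  -1.41146672  9.78752982]
```

```bash
python3 -m inch '[[[0,0,0.02],[0,0,0],-1],[[0,0,0.02],[0,0,0],-1],[[0,0,0.02],[0,0,0],-1],[[0,0,0.02],[0,0,0],-1],[[0,0,0.02],[0,0,0],-1],[[0,0,0.02],[0,0,0],-1],[[0,0,0.02],[0,0,0],-1],[[0,0,0.02],[0,0,0],-1],[[0,0,0.02],[0,0,0],-1],[[0,0,0.02],[0,0,0],-1]]'
```

```text
t: 12.75
position: [0.5436, 0.061, 0.0938]
orientation: [-0.147, 0.989, -0.0, 0.0]
force: [-4.7, -0.3, 10.1]
gripper_width: 0.0008
gripper_force: 5.3
```

```bash
python3 -m inch '[[[0,0,0.02],[0,0,0],-1],[[0,0,0.02],[0,0,0],-1],[[0,0,0.02],[0,0,0],-1],[[0,0,0.02],[0,0,0],-1],[[0,0,0.02],[0,0,0],-1],[[0,0,0.02],[0,0,0],-1],[[0,0,0.02],[0,0,0],-1],[[0,0,0.02],[0,0,0],-1]]'
```

```text
t: 13.55
position: [0.5436, 0.061, 0.0922]
orientation: [-0.147, 0.989, -0.0, 0.0]
force: [-6.2, -1.3, 9.6]
gripper_width: 0.0007
gripper_force: 5.3
```

```bash
python3 -m inch '[[[0,0,0.02],[0,0,0],-1],[[0,0,0.02],[0,0,0],-1],[[0,0,0.02],[0,0,0],-1],[[0,0,0.02],[0,0,0],-1],[[0,0,0.02],[0,0,0],-1],[[0,0,0.02],[0,0,0],-1],[[0,0,0.02],[0,0,0],-1]]'
```

```text
t: 14.25
position: [0.5436, 0.061, 0.0911]
orientation: [-0.147, 0.989, -0.0, 0.0]
force: [-6.8, -0.6, 12.7]
gripper_width: 0.0005
gripper_force: 6.2
```

```bash
python3 -m inch '[[[0,0,0.02],[0,0,0],-1],[[0,0,0.02],[0,0,0],-1],[[0,0,0.02],[0,0,0],-1],[[0,0,0.01],[0,0,0],-1]]'
```

```text
t: 14.65
position: [0.5437, 0.061, 0.0908]
orientation: [-0.147, 0.989, -0.0, 0.0]
force: [-7.1, -0.7, 13.2]
gripper_width: 0.0007
gripper_force: 6.8
```

```bash
python3 -m inch '[[[0,0,0.01],[0,0,0],-1],[[0,0,0],[0,0,0],-1],[[0,0,0],[0,0,0],-1],[[0,0,0],[0,0,0],-1],[[0,0,0],[0,0,0],-1],[[0,0,0],[0,0,0],-1],[[0,0,0],[0,0,0],-1]]'
```

```text
t: 15.35
position: [0.5437, 0.061, 0.0908]
orientation: [-0.147, 0.989, -0.0, 0.0]
force: [-6.8, 0.0, 13.4]
gripper_width: 0.0004
gripper_force: 6.8
```

The force holds at 13 N with no more sinking, so the pad is at its stop. I'll lift clear and travel toward the stamp.

```bash
python3 -m inch '[[[0,0,-0.8],[0,0,0],-1],[[0,0,-3],[0,0,0],-1],[[0.5,0,-4],[0,0,0],-1],[[1,0,-4],[0,0,0],-1],[[1,0,-3.5],[0,0,0],-1],[[1.5,-2.5,-1],[0,0,0],0],[[1.5,-3.4,0],[0,0,0],0.1],[[1.5,-3.4,0],[0,0,0],0.1],[[1.5,-3.4,0],[0,0,0],0.1],[[1.5,-3.4,0],[0,0,0],0.1],[[1.5,-3.4,0],[0,0,0],0.1],[[1.5,-3.4,0],[0,0,0],0.1],[[1.5,-3.4,0],[0,0,0],0.1],[[1.5,-3.4,0],[0,0,0],0.1],[[1.5,-3.4,0],[0,0,0],0.1],[[1.5,-3.4,0],[0,0,0],0.1],[[1.2,-3.4,0],[0,0,0],0.1],[[0,0,0],[0,0,0],0.1],[[0,0,0],[0,0,0],0.1]]'
python3 m.py wrist w2.png stamp; python3 m.py side s2.png stamp | tail -4
python3 -c "
import cv2,numpy as np
a=cv2.imread('pics/w2.png');b=cv2.imread('pics/s2.png')
c=cv2.resize(b[110:310,220:400],(360,400),interpolation=3)
cv2.imwrite('pics/c2.png',np.hstack([a[:,100:540],c]))"
```

```text
t: 17.25
position: [0.4805, -0.3629, 0.2497]
orientation: [-0.129, 0.992, -0.003, -0.005]
force: [-0.1, 0.4, 0.0]
gripper_width: 0.0517
gripper_force: 0.0
17.25 [ 0.4805 -0.3629  0.2497] [-0.0643  0.412   0.0135]
[[-0.9668 -0.2552 -0.009 ]
 [-0.2552  0.9669 -0.0077]
 [ 0.0106 -0.0052 -0.9999]]
call stamp 0.87 [ 0.3679 -0.5175 -0.    ] [221.  48.] shift tool cm [ 14.56 -11.94  25.19]
call stamp 0.85 [ 0.4609 -0.3868 -0.0069] [306. 147.] shift tool cm [ 2.23 -1.67 25.69]
call stamp 0.96 [ 0.4577 -0.3872  0.0295] [305. 148.] shift tool cm [ 2.59 -1.65 22.06]
call stamp 0.88 [ 0.4594 -0.4721  0.0358] [236. 132.] shift tool cm [ 4.59 -9.91 21.49]
call stamp 0.88 [ 0.4653 -0.4754 -0.0016] [314. 311.] shift tool cm [  4.14 -10.4   25.39]
call stamp 0.81 [ 0.3719 -0.5194 -0.0003] [282. 327.] shift tool cm [ 14.29 -12.25  25.38]
call stamp 0.92 [ 0.366  -0.3975  0.0345] [273. 287.] shift tool cm [11.78 -0.35 21.78]
call stamp 0.9 [ 0.4567 -0.4914  0.0347] [312. 305.] shift tool cm [  5.42 -11.75  21.78]
```

View pics/c2.png

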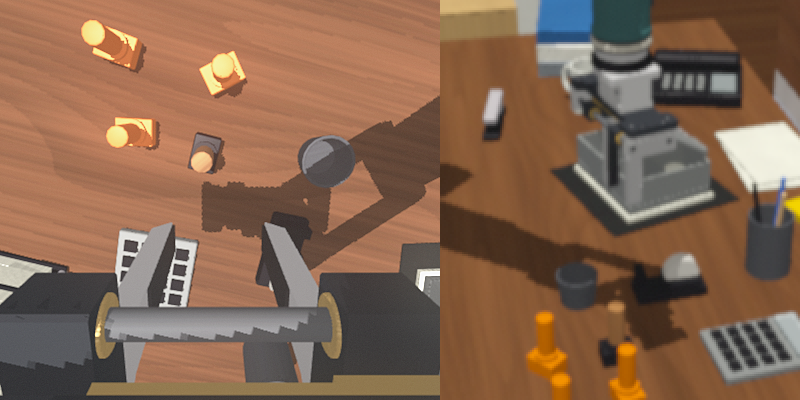

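```bash
python3 - <<'E'
from h import *
np.set_printoptions(precision=4,suppress=True)
s=manip.state(); Rt=Ro.from_quat(s["orientation"]).as_matrix(); c=cam("wrist"); print(s["t"],s["position"],s["qvel"],Rt)
im=np.array(c["img"])[110:190,270:350].astype(int); g=im[:,:,0]-im[:,:,2]
save(c,"w3.png"); a=cv2.imread("pics/w3.png")
cv2.imwrite("pics/w3c.png",cv2.resize(a[110:200,250:360],(770,630)[:2],interpolation=3)[:600])
for u,v,z in((303,161,.092),(305,152,.026)):
    X=ray(c,u,v,z); print(X,100*Rt.T@(X-s["position"]))
for n in("mark_of","look_for"):
    for r in getattr(spotter,n)("wrist","stamp")[:3]: print(n,r["p"],W(c,r["xyz"]))
E
```

```text
17.55 [ 0.4805 -0.362   0.2515] [-0.0012  0.0006 -0.0032 -0.0019  0.0011  0.0025] [[-0.9665 -0.2567 -0.0075]
 [-0.2566  0.9665 -0.0099]
 [ 0.0097 -0.0076 -0.9999]]
[ 0.464 -0.384  0.092] [ 2.0053 -1.5822 15.9851]
[ 0.4633 -0.3853  0.026 ] [ 2.0459 -1.6322 22.5864]
mark_of 0.94 [ 0.4614 -0.3848 -0.0032]
mark_of 0.91 [ 0.4626 -0.4781  0.0011]
mark_of 0.79 [ 0.3671 -0.5182  0.0021]
look_for 0.78 [ 0.454  -0.3841  0.027 ]
look_for 0.73 [ 0.4615 -0.4741  0.0356]
look_for 0.63 [ 0.3665 -0.3898  0.0289]
```

View pics/w3c.png

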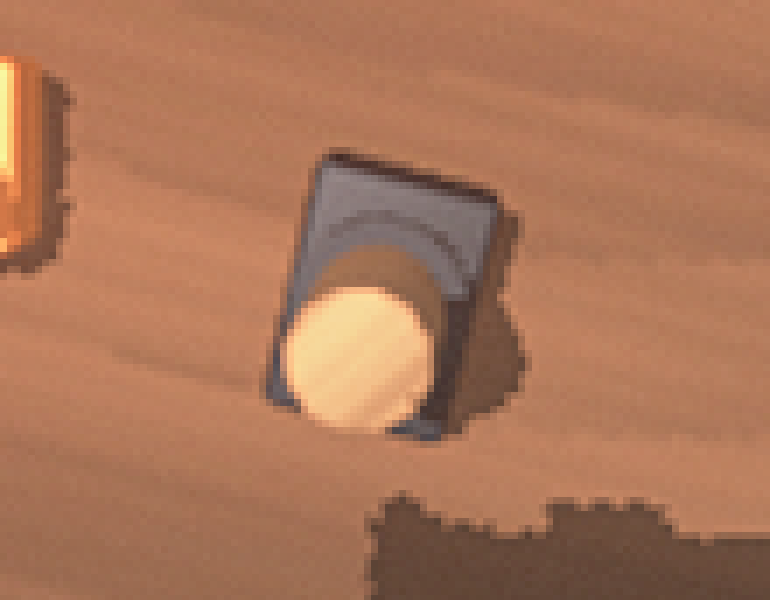

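```bash
python3 -m inch '[[[0,0,0],[-0.44,-0.56,0],0.1],[[0,0,0],[0,0,6.75],0.1],[[0,0,0],[0,0,6.75],0.1],[[0.85,-1.1,3],[0,0,0],0.1],[[0.9,-1.1,3],[0,0,0],0.1],[[0,0,3],[0,0,0],0.1],[[0,0,2],[0,0,0],0.1],[[0,0,0],[0,0,0],0.1],[[0,0,0],[0,0,0],0.1]]'; python3 m.py wrist w4.png stamp
```

```text
t: 18.6
position: [0.464, -0.3844, 0.1413]
orientation: [-0.01, 1.0, 0.0, -0.001]
force: [0.6, -0.5, 0.2]
gripper_width: 0.0517
gripper_force: 0.0
18.6 [ 0.464  -0.3844  0.1413] [ 0.6119 -0.5128  0.2486]
[[-0.9998 -0.0203 -0.0011]
 [-0.0203  0.9998  0.0002]
 [ 0.0011  0.0002 -1.    ]]
call stamp 0.7 [ 0.3666 -0.389  -0.0029] [315.  83.] shift tool cm [ 9.74 -0.26 14.44]
call stamp 0.69 [ 0.4635 -0.4803 -0.0003] [224. 181.] shift tool cm [ 0.24 -9.59 14.16]
call stamp 0.98 [ 0.3669 -0.3888  0.0298] [315.  81.] shift tool cm [ 9.71 -0.25 11.16]
call stamp 0.96 [ 0.4579 -0.4678  0.0441] [224. 186.] shift tool cm [ 0.78 -8.32  9.72]
```

View pics/w4.png

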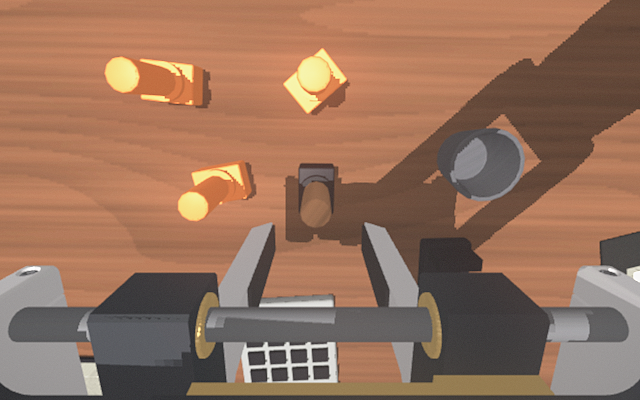

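The stamp is centred between the fingers: handle at (315,212), finger midline at about 319. I'll descend and grip.

```bash
python3 -m inch '[[[0,0,2.5],[0,0,0],0.1],[[0,0,2.5],[0,0,0],0.1],[[0,0,2],[0,0,0],0.1],[[0,0,1.5],[0,0,0],0.1],[[0,0,0],[0,0,0],0.1],[[0,0,0],[0,0,0],0.1],[[0,0,0],[0,0,0],-0.3],[[0,0,0],[0,0,0],-0.8],[[0,0,0],[0,0,0],-1],[[0,0,0],[0,0,0],-1],[[0,0,0],[0,0,0],-1],[[0,0,0],[0,0,0],-1]]' 20
```

```text
t: 19.95
position: [0.4642, -0.3847, 0.0566]
orientation: [-0.01, 1.0, -0.0, -0.0]
force: [0.9, -1.0, 2.4]
gripper_width: 0.0237
gripper_force: 20.0
```

```bash
python3 -m inch '[[[0,0,-1.5],[0,0,0],-1],[[0,0,-3],[0,0,0],-1],[[0,0,-3.5],[0,0,0],-1],[[0,0,-3.5],[0,0,0],-1],[[0,0,-2],[0,0,0],-1],[[-0.4,2,0],[0,0,0],-1],[[-0.7,3.6,0],[0,0,0],-1],[[-0.7,3.6,0],[0,0,0],-1],[[-0.7,3.6,0],[0,0,0],-1],[[-0.7,3.6,0],[0,0,0],-1],[[-0.7,3.6,0],[0,0,0],-1],[[-0.7,3.6,0],[0,0,0],-1],[[-0.7,3.6,0],[0,0,0],-1],[[-0.7,3.6,0],[0,0,0],-1],[[-0.7,3.6,0],[0,0,0],-1],[[-0.7,3.6,0],[0,0,0],-1],[[-0.7,3.6,0],[0,0,0],-1],[[-0.7,3.6,0],[0,0,0],-1],[[-0.7,3.2,0],[0,0,0],-1],[[-0.03,2,0],[0,0,0],-1]]'
python3 -m inch '[[[0,0,0],[0,0,-5.4],-1],[[0,0,0],[0,0,-5.4],-1],[[0,0,0],[0,0,-5.3],-1],[[0,0,0],[0,0,0],-1],[[0,0,0],[0,0,0],-1],[[0,0,0],[0,0,0],-1]]'
python3 m.py wrist w5.png pocket stamp
```

```text
t: 21.95
position: [0.5475, 0.1249, 0.1891]
orientation: [-0.012, 1.0, 0.0, -0.002]
force: [-0.3, -0.2, -1.6]
gripper_width: 0.0233
gripper_force: 20.0
t: 22.55
position: [0.5484, 0.1217, 0.1904]
orientation: [-0.15, 0.989, 0.0, -0.001]
force: [0.4, 0.1, -2.1]
gripper_width: 0.0237
gripper_force: 20.0
22.55 [0.5484 0.1217 0.1904] [ 0.3874  0.1143 -2.0658]
[[-0.9552 -0.2959 -0.0024]
 [-0.2959  0.9552  0.    ]
 [ 0.0023  0.0007 -1.    ]]
call pocket 0.59 [ 0.7412 -0.2139  0.0009] [ 12. 242.] shift tool cm [ -8.53 -37.78  18.9 ]
call pocket 0.62 [0.5068 0.0737 0.0067] [287. 127.] shift tool cm [ 5.36 -3.37 18.38]
call stamp 0.63 [0.5434 0.1228 0.1311] [321. 203.] shift tool cm [0.43 0.25 5.93]
call stamp 0.87 [0.5389 0.1181 0.1941] [316. 225.] shift tool cm [ 1.01 -0.07 -0.37]
```

View pics/w5.png

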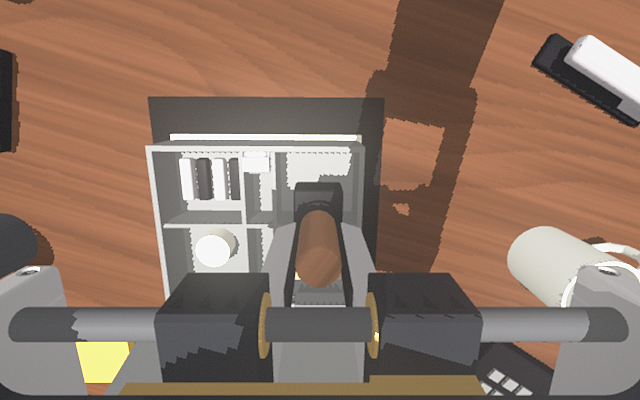

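```bash
python3 - <<'E'
from h import *
np.set_printoptions(precision=1,suppress=True)
c=cam("wrist"); cx,cy,a=.6031,.079,.3016; h=.0085
P=lambda x,y,z:np.array([cx+np.cos(a)*x-np.sin(a)*y,cy+np.sin(a)*x+np.cos(a)*y,z])
for n,q in dict(outR=(-.08,.1,.068+h),outL=(-.08,-.1,.068+h),padR=(-.125,.13,.004),padL=(-.125,-.13,.004),inR=(-.075,.095,.068+h),fl1=(-.075,.095,.02+h),fl2=(-.075,.017,.02+h),div=(-.075,.017,.064+h)).items(): print(n,proj(c,P(*q)))
print(np.array([ray(c,*k,.068+h) for k in((147,147),(364,145))])*1000, np.array([ray(c,*k,.004) for k in((149,98),(384,97))])*1000)
a=cv2.imread("pics/w5.png");cv2.imwrite("pics/w5c.png",cv2.resize(a[90:240,140:400],(780,450),interpolation=3))
E
```

```text
outR [365.5 146.6]
outL [145.3 146.7]
padR [385.2  97.1]
padL [146.5  97.2]
inR [359.8 152.1]
fl1 [354.2 145.8]
fl2 [280.3 145.8]
div [274.9 151.5]
[[556.3 -38.8  76.5]
 [496.1 148.9  76.5]] [[522.4 -79.5   4. ]
 [445.5 164.7   4. ]]
```

View pics/w5c.png

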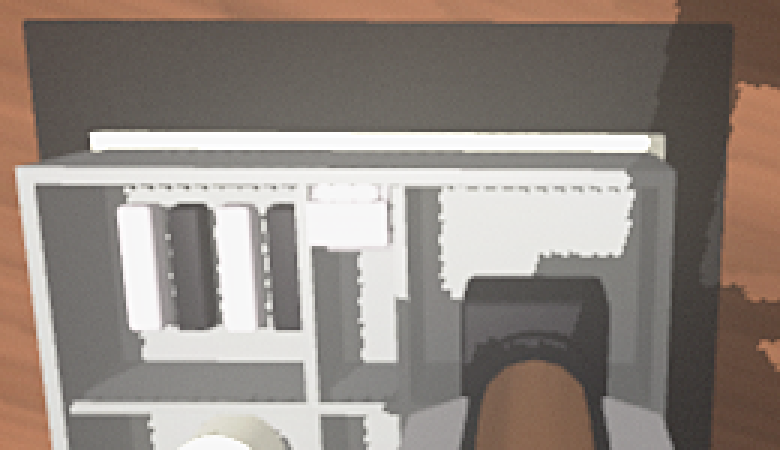

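The lid is fully up. The box corners in the picture, (147,147) and (364,147), match the model within 2 px. The empty pocket lies below the stamp at about (318,150) and the stamp is centred over it, so I lower it.

```bash
python3 -m inch '[[[0,0,1.5],[0,0,0],-1],[[0,0,2],[0,0,0],-1],[[0,0,2],[0,0,0],-1],[[0,0,1.5],[0,0,0],-1],[[0,0,1],[0,0,0],-1],[[0,0,1],[0,0,0],-1],[[0,0,0.6],[0,0,0],-1],[[0,0,0.2],[0,0,0],-1],[[0,0,0.1],[0,0,0],-1],[[0,0,0],[0,0,0],-1],[[0,0,0],[0,0,0],-1]]'
```

```text
t: 23.95
position: [0.5494, 0.1216, 0.0926]
orientation: [-0.15, 0.989, 0.0, 0.0]
force: [1.2, -0.8, -1.7]
gripper_width: 0.0235
gripper_force: 20.0
```

```bash
python3 -m inch '[[[0,0,0.1],[0,0,0],-1],[[0,0,0.1],[0,0,0],-1],[[0,0,0.1],[0,0,0],-1],[[0,0,0.1],[0,0,0],-1],[[0,0,0.1],[0,0,0],-1],[[0,0,0],[0,0,0],-1]]'
```

```text
t: 24.55
position: [0.5487, 0.1215, 0.0866]
orientation: [-0.15, 0.989, 0.0, -0.001]
force: [0.5, 0.2, -1.8]
gripper_width: 0.0235
gripper_force: 20.0
```

```bash
python3 -m inch '[[[0,0,0.05],[0,0,0],-1],[[0,0,0.05],[0,0,0],-1],[[0,0,0.05],[0,0,0],-1],[[0,0,0],[0,0,0],-1]]'
```

```text
t: 24.95
position: [0.5489, 0.1215, 0.0853]
orientation: [-0.15, 0.989, 0.0, -0.001]
force: [-0.5, 0.5, -1.4]
gripper_width: 0.0237
gripper_force: 20.0
```

```bash
python3 -m inch '[[[0,0,0.05],[0,0,0],-1],[[0,0,0.05],[0,0,0],-1],[[0,0,0.05],[0,0,0],-1],[[0,0,0],[0,0,0],-1]]'
```

```text
t: 25.35
position: [0.5491, 0.1215, 0.0848]
orientation: [-0.15, 0.989, 0.0, -0.0]
force: [-1.5, -0.8, 3.2]
gripper_width: 0.0239
gripper_force: 20.0
```

Contact: the force went from -1.5 to +3.2 N at z = 0.085, as predicted. Release and retreat.

```bash
python3 -m inch '[[[0,0,0],[0,0,0],-0.4],[[0,0,0],[0,0,0],-0.3],[[0,0,0],[0,0,0],-0.1],[[0,0,0],[0,0,0],-0.1],[[0,0,0],[0,0,0],-0.1],[[0,0,-1],[0,0,0],-0.1],[[0,0,-2.5],[0,0,0],-0.1],[[0,0,-3],[0,0,0],-0.1],[[0,0,-3],[0,0,0],-0.1],[[1,0,-3],[0,0,0],-0.1],[[3,0,-1],[0,0,0],-0.1],[[4,0,0],[0,0,0],-0.1],[[4,0,0],[0,0,0],-0.1],[[3,0,0],[0,0,0],-0.1],[[0,0,0],[0,0,0],-0.1],[[0,0,0],[0,0,0],-0.1]]'
python3 m.py wrist w6.png stamp; python3 m.py side s6.png stamp >/dev/null
python3 -c "
import cv2,numpy as np
a=cv2.imread('pics/w6.png');b=cv2.imread('pics/s6.png')
c=cv2.resize(b[110:310,220:400],(360,400),interpolation=3)
cv2.imwrite('pics/c6.png',np.hstack([a[:,100:540],c]))"
```

```text
t: 26.95
position: [0.4062, 0.077, 0.2202]
orientation: [-0.15, 0.989, -0.0, 0.001]
force: [0.8, -0.6, -0.1]
gripper_width: 0.0428
gripper_force: 0.0
26.95 [0.4062 0.077  0.2202] [ 0.8383 -0.5519 -0.1308]
[[-0.955  -0.2966  0.0019]
 [-0.2966  0.955   0.0003]
 [-0.0019 -0.0003 -1.    ]]
call stamp 0.6 [0.5488 0.1204 0.024 ] [317. 284.] shift tool cm [-14.87  -0.08  19.65]
call stamp 0.17 [ 0.3645  0.3725 -0.0045] [543. 204.] shift tool cm [-4.74 29.47 22.47]
call stamp 0.93 [0.5365 0.1186 0.057 ] [319. 290.] shift tool cm [-13.65   0.11  16.35]
```

View pics/c6.png

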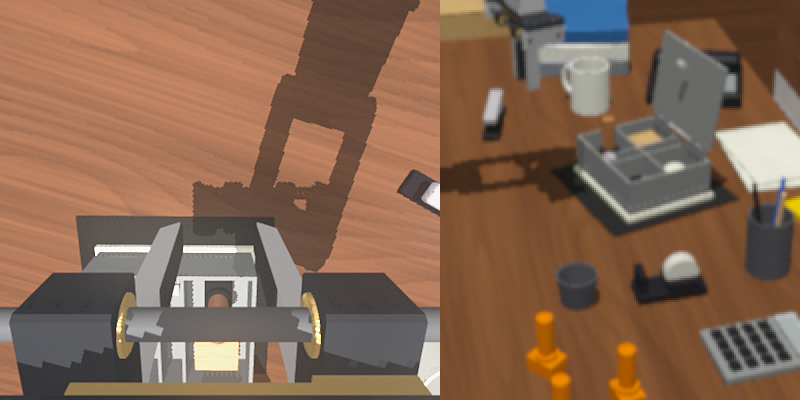

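The picture shows the lid fully up (right half, (690,90)). The stamp stands upright in the front-left pocket at (608,135), the bystanders are untouched and the arm is clear.

```bash
python3 -c "
from bench import finish_job
print(finish_job())"
```

```text
the job is handed in; nothing more can be done
None
```

The job is handed in: the latch was pressed to its stop with about 13 N on the pad, the lid swung fully up untouched, and the wooden-handled stamp stands upright in the front-left pocket, released at about 27 s with the arm clear.

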